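# Gauge cleaned test collars and sort them by fit

### The arm

A 6-joint arm with a two-finger parallel gripper is mounted at the origin on a cart in front of the work surface, level with it; the furniture and walls round the work are solid. World frame = base frame: x ahead of the robot, y to its left, z up, the work surface at z = 0. Lengths are in m, angles in rad, forces in N, time in s.
With the tool pointing down it reaches from about 0.325 to 0.85 m from the base axis. Payload 15.5 kg.
Tool frame: the origin (TCP) lies midway between the tips of the shut fingers; the grasp point (between the pads) lies 19 mm behind it; z points along the fingers, y is the direction in which the jaws open and shut (so a half turn about z gives the same grasp; the last joint's range is limited). The gripper opens to 91 mm and grips with 3 to 60 N. Pads are 32 mm wide; open, the fingers measure 118 mm over their backs; the gripper's body (76 mm by 178 mm) begins 60 mm behind the grasp point.
Start: joints at [-1.294, 0.494, 1.345, -0, 1.302, -0.096], TCP at [0.228, -0.582, 0.214] pointing down, gripper open.
Joint ranges: [-2.91, 2.91], [-0.82, 2.16], [0.22, 2.67], [-1.22, 4.37], [0.12, 2.79], [-3.08, 3.08]. Speed limits (rad/s): [1.89, 1.89, 2.57, 3.01, 3.01, 3.01].

### API

Orientations are given as a unit quaternion [w, x, y, z].
In Python, from bench import arm gives the robot as it stands. The module is installed in compiled form; this text tells all that it offers.
- The arm moves only by the tool apply_moves, never from a script. Its argument "targets" is one flat list of numbers, 7 for each row, row after row: the shift along the tool's x, y, z in mm, then the turn, a rotation vector about the tool's x, y, z in rad, then the opening in per cent of the stroke, from 0 (shut) to 100 (fully open). A call has 1 to 12 rows; each row shifts and turns the commanded pose from where the row before left it, along the tool's axes as they then stand; what a row does not reach is not made up. A row lasts 1/12 s, in which the tool goes at most 41.7 mm and 7.16 degrees, less where a joint would pass 70% of its speed; a pose out of reach is approached as far as the arm can. A call with a gripper value outside its range is refused whole. The fingers move at their own pace and stop on an object; "squeeze" is the grip in N (left out, the last holds). Time passes only in rows, so rows that do not move let the fingers close. It gives the time, the measured TCP pose, the force and the opening at its end, in the units of the state.
- arm.get_obs(): the state, without advancing time (a new reading comes with each control period).
- arm.camera(name): name is "scene" or "top"; returns the picture (400x640x3 uint8, red, green, blue); there is no depth.
- arm.calibration(name): a dict with "K" (3x3 intrinsics, pixels), "world_to_cam" (4x4, takes a point from world to camera coordinates). Camera axes: x right, y up, looking along -z (the intrinsics and any distortion apply to the point x, -y, -z); pixel columns grow to the right and rows downward; lengths in m; the calibration is good to about 2 mm. A picture is of the moment at which its call begins. calibration takes no time and is no camera call.
- arm.sign_off(): hands the job in, once; it reports no verdict.
The state is a dict: "time": time; "joint_positions": joint angles; "joint_vel": joint speeds; "joint_efforts": joint torques, N m; "position": TCP position; "tcp_rot": TCP orientation; "force": force on the tool from outside, world axes, zero at the start; "moment": the same for the moment, N m; "finger_gap": opening from 0.0 (shut) to 1.0 (fully open).
Only numpy, scipy, OpenCV 4.12 (cv2) and the standard library are available. Lean on these libraries where they do the work, as an engineer would, in place of code of your own. Each camera call takes 0.05 s, during which the arm holds its last target. There are 200 camera calls.

### The job

The three metal collars have been cleaned for re-use in adhesive tests; sort them by bore with the stepped plug gauge. Take them one at a time: press the gauge gently down into the collar as far as it will go, and before trying the next, slide the collar flat along the tray, never lifting it, wholly into its bay: yellow (clean again) if even the slim step will not enter the inner bore, green (ready) if the slim step goes in but the thick step does not, red (worn out) if both go in and the flange comes down on the collar. At the end stand the gauge back in its wooden stand, and leave the bottle, dish and timer alone.

Things in the scene. Friction and masses are not known exactly. Their poses are not given: they have to be found in the camera images.
- gauge: stepped steel plug gauge, 125 mm long, 0.25 kg, standing tip down in the stand. Origin on its axis at the underside of the dark flange (44 mm across, 6 mm thick), +z up along the handle. Below the flange: thick step 25 mm in diameter, 30 mm long, then slim step 18 mm in diameter, 10 mm long, slightly chamfered; 40 mm from flange to tip
- gauge_handle (a point): middle of the gauge's black hexagonal handle, 48.5 mm above the gauge's origin; the handle is 73 mm long and 26 mm across its flats; axes as the gauge's, one pair of flats faces +x and -x, the others follow every 60 degrees
- gauge_tip (a point): centre of the flat tip of the slim step, 40 mm below the gauge's origin; axes as the gauge's
- stand: fixed pale wooden block, 70 x 70 x 56 mm, origin under its middle on the worktop, z up. A well 35 mm wide and 47 mm deep is open at the top; the gauge stands in it with its flange resting on the block's top, at the start up to 3 mm off centre
- tray: fixed grey sorting tray, 276 mm (x) by 290 mm (y), origin under its middle on the worktop, x away from the robot, z up. Floor 6 mm above the worktop. White edges 12 mm high (front 7 mm). Along the back three bays 90 mm wide, parted by fences 4 mm thick, 12 mm high, from x = 50 mm to the back edge (inner face x = 132 mm)
- place_left (a point): painted ring (80 mm) on the tray floor in front; at the start one collar stands centred on it within 5 mm. Left (+y) place, at x -94, y 94 mm on the tray. The three collars look alike outside: aluminium, round, 70 mm across, 44 mm high, 0.2 to 0.42 kg, loose, two grooves round them
- place_middle (a point): painted ring (80 mm) on the tray floor in front; at the start one collar stands centred on it within 5 mm. Middle place, at x -94, y 0 mm on the tray. From the top of each collar a mouth 33 mm wide and 20 mm deep leads down to a flat ledge, and from there a narrower bore runs through
- place_right (a point): painted ring (80 mm) on the tray floor in front; at the start one collar stands centred on it within 5 mm. Right (-y) place, at x -94, y -94 mm on the tray. The inner bore is 15 mm wide in one collar, 21 mm in another, 28 mm in the third; which stands where is unknown. A step that is off centre stops on the same ledge as one that is too big
- aisle (a point): middle of the free strip of tray floor between the collars and the bays (x -5, y 0 mm on the tray; about 105 mm wide in x, as long as the tray), where a collar can be slid sideways. A collar dragged by the gauge standing in its mouth slides easily and trails behind, the mouth's wall against the gauge
- bay_green (a point): green bay (ready for use), the left (+y) one, at x 88, y 94 mm on the tray: the point on the floor over which the middle of a collar wholly inside stands; axes as the tray's. A collar touching the back edge stands 9 mm farther in
- bay_yellow (a point): the same point in the yellow bay (clean again), the middle one, at x 88, y 0 mm on the tray
- bay_red (a point): the same point in the red bay (worn out), the right (-y) one, at x 88, y -94 mm on the tray
- solvent_bottle: bystander: black bottle with a clear cap, 48 mm across, 147 mm high, origin under its middle
- petri_dish: bystander: clear petri dish with amber resin, 60 mm across, 12 mm high, origin under its middle
- timer: bystander: small grey bench timer, 70 x 59 x 33 mm, origin under its middle
Mind the look-alikes: they are no part of the job. There is more than one size of the stand; the one meant has the size given above.

How it is judged:
On the way, in this order (a step that is already met when the one before it is completed fails the run):
1. the gauge has been tried in a first collar: pressed in as deep as that collar lets it (((horizontal distance between gauge_tip and collar_15 below 0.009 m and height (world z) of gauge_tip between 0.026 and 0.034 m and angle between gauge's own z axis and vertical below 0.15 rad and contact force between gauge and collar_15 above 1.5 N) or (horizontal distance between gauge_tip and collar_21 below 0.005 m and height (world z) of gauge_tip between 0.016 and 0.0235 m and angle between gauge's own z axis and vertical below 0.15 rad and contact force between gauge and collar_21 above 1.5 N) or (horizontal distance between gauge_tip and collar_28 below 0.005 m and height (world z) of gauge_tip between 0.006 and 0.0135 m and angle between gauge's own z axis and vertical below 0.15 rad and contact force between gauge and collar_28 above 1.5 N))), for 0.05 s.
2. that collar is in its bay and the gauge has been tried in a second one ((((horizontal distance between gauge_tip and collar_15 below 0.009 m and height (world z) of gauge_tip between 0.026 and 0.034 m and angle between gauge's own z axis and vertical below 0.15 rad and contact force between gauge and collar_15 above 1.5 N) and (horizontal distance between collar_21 and bay_green below 0.018 m or horizontal distance between collar_28 and bay_red below 0.018 m)) or ((horizontal distance between gauge_tip and collar_21 below 0.005 m and height (world z) of gauge_tip between 0.016 and 0.0235 m and angle between gauge's own z axis and vertical below 0.15 rad and contact force between gauge and collar_21 above 1.5 N) and (horizontal distance between collar_15 and bay_yellow below 0.018 m or horizontal distance between collar_28 and bay_red below 0.018 m)) or ((horizontal distance between gauge_tip and collar_28 below 0.005 m and height (world z) of gauge_tip between 0.006 and 0.0135 m and angle between gauge's own z axis and vertical below 0.15 rad and contact force between gauge and collar_28 above 1.5 N) and (horizontal distance between collar_15 and bay_yellow below 0.018 m or horizontal distance between collar_21 and bay_green below 0.018 m)))), for 0.05 s.
3. two collars are in their bays and the gauge has been tried in the third ((((horizontal distance between gauge_tip and collar_15 below 0.009 m and height (world z) of gauge_tip between 0.026 and 0.034 m and angle between gauge's own z axis and vertical below 0.15 rad and contact force between gauge and collar_15 above 1.5 N) and horizontal distance between collar_21 and bay_green below 0.018 m and horizontal distance between collar_28 and bay_red below 0.018 m) or ((horizontal distance between gauge_tip and collar_21 below 0.005 m and height (world z) of gauge_tip between 0.016 and 0.0235 m and angle between gauge's own z axis and vertical below 0.15 rad and contact force between gauge and collar_21 above 1.5 N) and horizontal distance between collar_15 and bay_yellow below 0.018 m and horizontal distance between collar_28 and bay_red below 0.018 m) or ((horizontal distance between gauge_tip and collar_28 below 0.005 m and height (world z) of gauge_tip between 0.006 and 0.0135 m and angle between gauge's own z axis and vertical below 0.15 rad and contact force between gauge and collar_28 above 1.5 N) and horizontal distance between collar_15 and bay_yellow below 0.018 m and horizontal distance between collar_21 and bay_green below 0.018 m))), for 0.05 s.
At the end, for the whole second after the job is handed in: Each collar stands flat and at rest wholly in the bay of its fit, its middle within 18 mm of that bay's point (15 mm bore: yellow, 21 mm: green, 28 mm: red); the gauge stands upright and at rest in the stand, its flange on the block's top (within 6 mm in height, 8 mm sideways) (horizontal distance between collar_15 and bay_yellow below 0.018 m and horizontal distance between collar_21 and bay_green below 0.018 m and horizontal distance between collar_28 and bay_red below 0.018 m and angle between each of collar_15, collar_21, collar_28, gauge's own z axis and vertical below 0.1 rad and linear speed of each of collar_15, collar_21, collar_28, gauge below 0.02 m/s and horizontal distance between gauge and stand below 0.008 m and height (world z) of gauge between 0.052 and 0.062 m); the robot touches nothing.
It fails at once if a collar is lifted more than 12 mm off the tray floor (height (world z) of any of collar_15, collar_21, collar_28 above 0.018 m).
It fails at once if a collar is tipped by more than 20 degrees (angle between any of collar_15, collar_21, collar_28's own z axis and vertical above 0.35 rad).
It fails at once if the gauge is forced: more than 80 N between it and a collar (contact force between gauge and collar_15 above 80 N or contact force between gauge and collar_21 above 80 N or contact force between gauge and collar_28 above 80 N).
It fails at once if the bottle, dish or timer is moved more than 20 mm (distance of any of solvent_bottle, petri_dish, timer from where it was at the start of the episode above 0.02 m).
It also fails if it takes over 72 s, if anything falls off the work surface, if the arm or the gripper's body presses on something with over 40 N, if the wrist force passes 120 N, or if a joint passes its speed limit or range.

## Working session

There is one attempt and no reset: what is moved stays moved. The work goes in short steps, Python scripts to look and compute and a tool call to move; the robot and the scene stay as the last step left them, time stands still between calls to the robot, and variables do not carry over. Pictures are saved under pics/ and viewed, about 8 in all and at most 12, crops included, and the job is handed in when it is done.

Besides the shell and the picture viewer there is one more tool, called in YAML: its name, and indented under it one key for each argument. apply_moves: Moves the arm, as the interface text tells. Its arguments: {"type":"object","properties":{"targets":{"type":"array","items":{"type":"number"}},"squeeze":{"type":"number"}},"required":["targets"]}

```bash
mkdir -p pics
python3 - <<'E'
from bench import arm
import cv2,numpy as np
for n in("scene","top"):
    im=arm.camera(n); cv2.imwrite(f"pics/{n}0.png",im[:,:,::-1])
    c=arm.calibration(n); print({k:np.round(v,4).tolist() if not isinstance(v,str) else v for k,v in c.items()})
print(arm.get_obs())
E
```

```text
{'K': [[420.1256, 0.0, 314.8767], [0.0, 420.1256, 202.0524], [0.0, 0.0, 1.0]], 'world_to_cam': [[-0.841, -0.5405, 0.0223, 0.3948], [0.3356, -0.4889, 0.8052, -0.313], [-0.4243, 0.6847, 0.5926, -1.1362], [0.0, 0.0, 0.0, 1.0]]}
{'K': [[380.0658, 0.0, 322.0688], [0.0, 380.0658, 199.5735], [0.0, 0.0, 1.0]], 'world_to_cam': [[-0.006, -1.0, 0.0052, -0.0872], [0.9892, -0.0051, 0.1466, -0.5602], [-0.1466, 0.006, 0.9892, -1.2212], [0.0, 0.0, 0.0, 1.0]]}
{'time': 0.1, 'joint_positions': array([-1.29351921e+00,  4.94109080e-01,  1.34601745e+00,  6.63098006e-06,
        1.30250552e+00, -9.54942036e-02]), 'joint_vel': array([-0.00014297, -0.00157457, -0.00122858, -0.00025226, -0.00142391,
        0.00194863]), 'joint_efforts': array([ 1.30456476e-03, -8.80242777e+01, -3.82546949e+01,  7.08539807e-02,
        4.82482079e-02, -5.88794865e-05]), 'position': array([ 0.22754543, -0.58176817,  0.21342286]), 'tcp_rot': array([-5.17841937e-04,  9.82680450e-01,  1.85307481e-01, -4.39877782e-05]), 'force': array([-0.37195313, -0.24612205, -0.16479742]), 'moment': array([ 0.01520591, -0.00745252, -0.03641361]), 'finger_gap': 1.0032980647206795}
```

View pics/scene0.png

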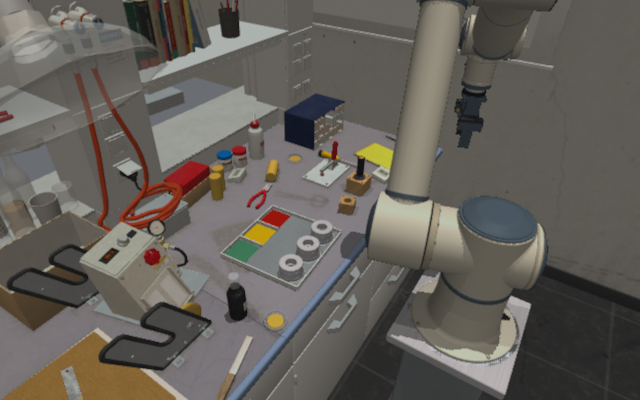

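View pics/top0.png

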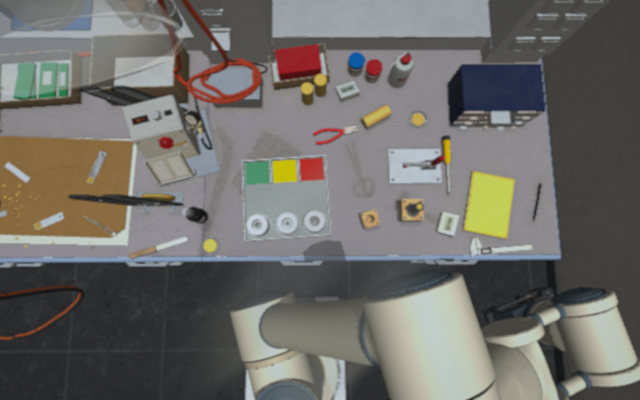

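Scene: the tray is at (285,198) in top; collars are at about (258,224), (287,223) and (315,222). There are two wooden blocks: an empty one at top (370,218) and one with a black-handled thing at (411,209). There is also a yellow-handled tool at (446,150). I'll check the choice with a crop and measure.

```bash
cat > h.py <<'E'
import numpy as np,cv2
from bench import arm
from scipy.spatial.transform import Rotation as R
def cast(n,uv,z):
    c=arm.calibration(n);K=np.array(c["K"]);T=np.array(c["world_to_cam"])
    d=np.array([(uv[0]-K[0,2])/K[0,0],-(uv[1]-K[1,2])/K[1,1],-1.])
    o=-T[:3,:3].T@T[:3,3];d=T[:3,:3].T@d
    return (o+d*(z-o[2])/d[2])[:2]
def proj(n,p):
    c=arm.calibration(n);K=np.array(c["K"]);T=np.array(c["world_to_cam"])
    q=T[:3,:3]@np.array(p)+T[:3,3]
    return np.array([K[0,2]+K[0,0]*q[0]/-q[2],K[1,2]-K[1,1]*q[1]/-q[2]])
def img(n): return np.ascontiguousarray(arm.camera(n)[:,:,::-1])
def crop(im,x0,y0,x1,y1,s,f):
    cv2.imwrite(f,cv2.resize(im[y0:y1,x0:x1],None,fx=s,fy=s,interpolation=cv2.INTER_CUBIC))
def blobs(mask,amin=30):
    n,l,st,ce=cv2.connectedComponentsWithStats(mask.astype(np.uint8))
    return [(st[i].tolist(),ce[i].round(2).tolist()) for i in range(1,n) if st[i,4]>=amin]
def tool(o=None):
    o=o or arm.get_obs();q=o["tcp_rot"];return o["position"],R.from_quat([q[1],q[2],q[3],q[0]]).as_matrix()
E
python3 - <<'E'
from h import *
im=img("top");s=img("scene")
a=cv2.resize(im[145:265,230:470],None,fx=3.3,fy=3.3,interpolation=cv2.INTER_CUBIC)
b=cv2.resize(s[135:225,310:400],(176*1,176),interpolation=cv2.INTER_CUBIC)
b2=cv2.resize(s[205:290,215:345],(269,176),interpolation=cv2.INTER_CUBIC)
o=np.zeros((396+176,792,3),np.uint8);o[:396]=a[:396,:792];o[396:,:176]=b;o[396:,180:449]=b2
cv2.imwrite("pics/c1.png",o)
h=cv2.cvtColor(im,cv2.COLOR_BGR2HSV)
roi=np.zeros(h.shape[:2],bool);roi[150:245,235:335]=1
for nme,lo,hi in(("green",45,85),("yellow",22,32),("red",0,8)):
    m=roi&(h[...,0]>=lo)&(h[...,0]<=hi)&(h[...,1]>110)
    for st,ce in blobs(m): print(nme,st,ce,cast("top",ce,.006).round(4))
roi[:]=0;roi[190:235,350:435]=1
m=roi&(h[...,0]>=8)&(h[...,0]<=24)&(h[...,1]>60)
for st,ce in blobs(m): print("wood",st,ce,cast("top",ce,.056).round(4))
m=roi&(h[...,2]<75)
for st,ce in blobs(m,10): print("dark",st,ce)
E
```

```text
green [247, 163, 21, 20, 409] [256.92, 172.38] [0.661  0.1337]
yellow [273, 159, 24, 24, 513] [284.13, 170.69] [0.6665 0.0399]
red [300, 158, 24, 23, 491] [311.27, 168.79] [ 0.6728 -0.0538]
wood [400, 199, 24, 22, 385] [410.99, 209.62] [ 0.5228 -0.3812]
wood [360, 210, 20, 19, 272] [369.54, 218.66] [ 0.4939 -0.2447]
dark [408, 205, 10, 9, 64] [412.36, 208.88]
```

View pics/c1.png

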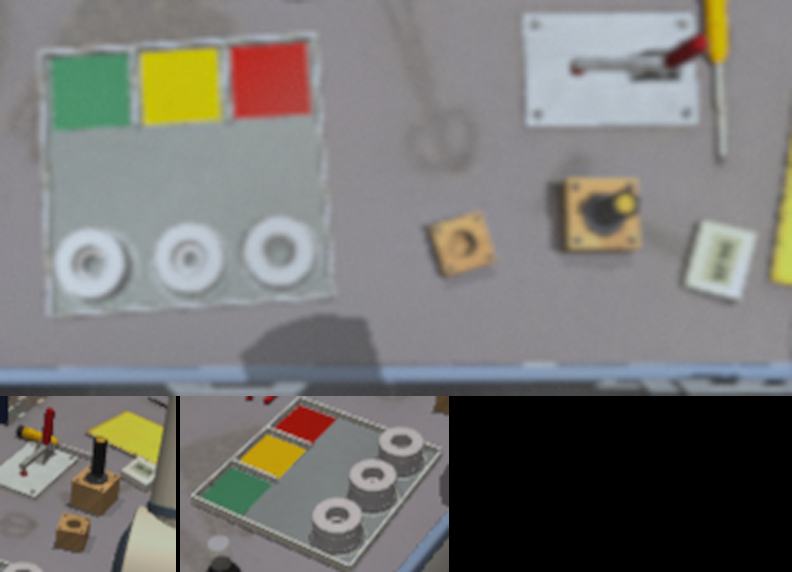

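The task's stand is the larger block at top (411,209), 24 px wide, with the black-handled gauge in it. The empty block at (370,219) is only 20 px and is the decoy. The yellow-handled tool at (446,150) isn't the gauge either. Next I'll measure the gauge top and the collars.

Run:
```python
from h import *
im=img("top");s=img("scene")
h=cv2.cvtColor(im,cv2.COLOR_BGR2HSV)
r=np.zeros(h.shape[:2],bool);r[195:225,398:428]=1
m=r&(h[...,0]>=20)&(h[...,0]<=34)&(h[...,1]>120)&(h[...,2]>110)
for st,ce in blobs(m,3): print("cap",st,ce,cast("top",ce,.141).round(4))
# wood top face rect
m=(r&(h[...,0]>=8)&(h[...,0]<=34)&(h[...,1]>60)|(r&(h[...,2]<75))).astype(np.uint8)
c=max(cv2.findContours(m,0,1)[0],key=cv2.contourArea);rr=cv2.minAreaRect(c);print("stand",rr,cast("top",rr[0],.056).round(4))
# scene handle
hs=cv2.cvtColor(s,cv2.COLOR_BGR2HSV);r=np.zeros(hs.shape[:2],bool);r[145:200,345:375]=1
for st,ce in blobs(r&(hs[...,2]<70),20):
    print("scn dark",st,ce,cast("scene",ce,.1045).round(4))
    ys,xs=np.where(r&(hs[...,2]<70))
    for y in range(st[1],st[1]+st[3],4): x=xs[ys==y]; print(y,x.min(),x.max())
# collars
for n,I,guess in(("top",im,0),("scene",s,0)):
    g=cv2.cvtColor(I,cv2.COLOR_BGR2GRAY)
    for yy in(.094,0,-.094):
        a=np.array([.998,.063]);b=np.array([-.063,.998]);p=np.array([.5756,.0342])-.094*a+yy*b
        u=proj(n,[*p,.05]);x0,y0=(u-16).astype(int)
        w=g[y0:y0+33,x0:x0+33];t=cv2.threshold(w,0,255,cv2.THRESH_OTSU)[0]
        cs=cv2.findContours((w>t).astype(np.uint8),0,1)[0];c=max(cs,key=cv2.contourArea)
        e=cv2.fitEllipse(cv2.convexHull(c));uv=np.array(e[0])+[x0,y0]
        print(n,"collar",t,uv.round(1),np.round(e[1],1),cast(n,uv,.05).round(4),"nominal",p.round(4))
```

```text
cap [417, 204, 5, 5, 23] [419.0, 206.17] [ 0.5231 -0.3856]
stand ((410.5, 209.5), (21.0, 25.0), 90.0) [ 0.5232 -0.3797]
scn dark [354, 157, 11, 23, 153] [359.85, 169.32] [ 0.5099 -0.3635]
157 358 358
161 358 364
165 358 363
169 357 363
173 357 362
177 354 364
top collar 173.0 [256.4 224.1] [19.6 22.2] [0.4787 0.1245] nominal [0.4759 0.1221]
top collar 170.0 [286.6 222.3] [20.1 21.7] [0.4838 0.0262] nominal [0.4818 0.0283]
top collar 166.0 [314.3 220.2] [19.8 21.2] [ 0.4903 -0.0645] nominal [ 0.4877 -0.0655]
scene collar 137.0 [291.4 262.1] [16.4 26.4] [0.4726 0.1237] nominal [0.4759 0.1221]
scene collar 136.0 [307.6 242.6] [15.2 22. ] [0.4801 0.0269] nominal [0.4818 0.0283]
scene collar 138.0 [321.9 226.1] [14.3 31.2] [ 0.486  -0.0656] nominal [ 0.4877 -0.0655]
```

apply_moves:
  targets: [34.7, -7.7, 0, 0, 0, 0, 100, 34.7, -7.7, 0, 0, 0, 0, 100, 34.7, -7.7, 0, 0, 0, 0, 100, 34.7, -7.7, 0, 0, 0, 0, 100, 34.7, -7.7, 0, 0, 0, 0, 100, 34.7, -7.7, 0, 0, 0, 0, 100, 34.7, -7.7, 0, 0, 0, 0, 100, 34.7, -7.7, 0, 0, 0, 0, 100, 34.7, -7.7, 0, 0, 0, 0, 100, 34.7, -7.7, 0, 0, 0, 0, 100, 0, 0, 0, 0, 0, -0.075, 100, 0, 0, 0, 0, 0, -0.075, 100]
  squeeze: 40

```text
time: 1.3
position: [0.5244, -0.3824, 0.2136]
tcp_rot: [-0.0, 0.965, 0.261, 0.0]
force: [-0.9, -0.3, -0.6]
finger_gap: 1.0
```

Run:
```python
from h import *
p,M=tool();print(p.round(4),M.round(4).tolist())
d=M.T@(np.array([.523,-.384,.088])-p);print("to grasp mm",(d*1000).round(1))
for z in(.062,.1045,.141):print(proj("scene",[.523,-.384,z]).round(1),proj("top",[.523,-.384,z]).round(1))
s=img("scene");crop(s,320,110,420,210,6,"pics/c2.png")
```

```text
[ 0.5244 -0.3824  0.2136] [[0.8634, 0.5045, -0.0], [0.5045, -0.8634, 0.0002], [0.0001, -0.0002, -1.0]]
to grasp mm [ -2.1   0.7 125.6]
[358.3 175.5] [412.3 209.3]
[359.3 165.8] [415.5 207.7]
[360.2 157.3] [418.5 206.2]
```

View pics/c2.png

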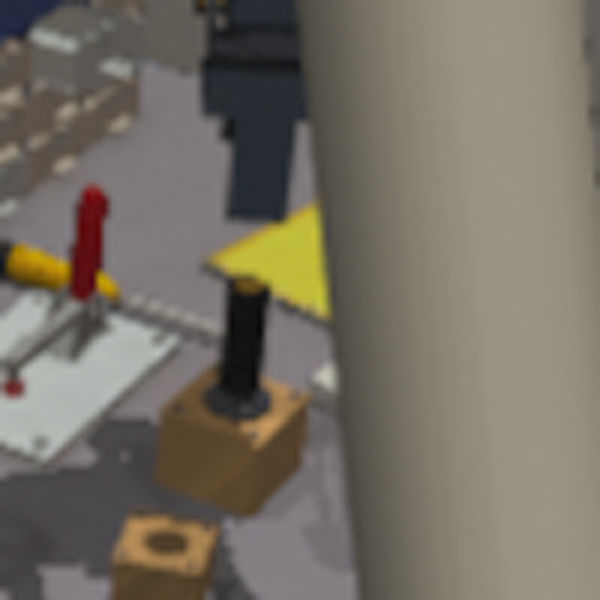

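The crop shows the gauge standing in the big block: cap at about (361,157), flange at about (360,177), right under the gripper. I'll descend and grip.

apply_moves:
  targets: [-3.4, 1, 25, 0, 0, 0, 100, 0, 0, 30, 0, 0, 0, 100, 0, 0, 30, 0, 0, 0, 100, 0, 0, 25, 0, 0, 0, 100, 0, 0, 15, 0, 0, 0, 100, 0, 0, 0, 0, 0, 0, 20, 0, 0, 0, 0, 0, 0, 20, 0, 0, 0, 0, 0, 0, 20, 0, 0, 0, 0, 0, 0, 20, 0, 0, 0, 0, 0, 0, 20, 0, 0, 0, 0, 0, 0, 20, 0, 0, 0, 0, 0, 0, 20]
  squeeze: 40

```text
time: 2.35
position: [0.5205, -0.3867, 0.0895]
tcp_rot: [0.0, 0.966, 0.258, 0.0]
force: [0.1, 0.5, 0.0]
finger_gap: 0.522
```

apply_moves:
  targets: [0, 0, 0, 0, 0, 0, 20, 0, 0, 0, 0, 0, 0, 20, 0, 0, 0, 0, 0, 0, 20, 0, 0, 0, 0, 0, 0, 20, 0, 0, 0, 0, 0, 0, 20, 0, 0, 0, 0, 0, 0, 20, 0, 0, 0, 0, 0, 0, 20, 0, 0, 0, 0, 0, 0, 20]

```text
time: 3.02
position: [0.5203, -0.3865, 0.0889]
tcp_rot: [-0.0, 0.966, 0.258, -0.0]
force: [-0.5, 0.3, 0.8]
finger_gap: 0.313
```

apply_moves:
  targets: [0, 0, 0, 0, 0, 0, 20, 0, 0, 0, 0, 0, 0, 20, 0, 0, 0, 0, 0, 0, 20, 0, 0, 0, 0, 0, 0, 20]

```text
time: 3.35
position: [0.5203, -0.3865, 0.0889]
tcp_rot: [-0.0, 0.966, 0.258, -0.0]
force: [-0.8, 1.9, 0.9]
finger_gap: 0.32
```

Run:
```python
from h import *
s=img("scene");print(arm.get_obs()["finger_gap"],arm.get_obs()["moment"]);crop(s,330,120,400,200,6,"pics/c3.png")
```

```text
0.3107498330111783 [0.25423345 0.10984433 0.02459123]
```

The gap is about 0.315 (28.7 mm), so the pads are about 13° off the flats. I'll re-grip, turned.

apply_moves:
  targets: [0, 0, 0, 0, 0, 0, 45, 0, 0, 0, 0, 0, 0, 45, 0, 0, 0, 0, 0, -0.11, 45, 0, 0, 0, 0, 0, -0.11, 45, 0, 0, 0, 0, 0, 0, 20, 0, 0, 0, 0, 0, 0, 20, 0, 0, 0, 0, 0, 0, 20, 0, 0, 0, 0, 0, 0, 20, 0, 0, 0, 0, 0, 0, 20, 0, 0, 0, 0, 0, 0, 20, 0, 0, 0, 0, 0, 0, 20, 0, 0, 0, 0, 0, 0, 20]

```text
time: 4.4
position: [0.5203, -0.3866, 0.0889]
tcp_rot: [0.0, 0.932, 0.363, 0.0]
force: [0.7, -0.4, -1.4]
finger_gap: 0.297
```

Run:
```python
from h import *
for i in range(3):
    s=img("scene");print(arm.get_obs()["finger_gap"])
```

```text
0.3005070148797759
0.2969256507630023
0.2997610697856379
```

apply_moves:
  targets: [0, 0, 0, 0, 0, 0, 45, 0, 0, 0, 0, 0, 0, 45, 0, 0, 0, 0, 0, -0.08, 45, 0, 0, 0, 0, 0, 0, 20, 0, 0, 0, 0, 0, 0, 20, 0, 0, 0, 0, 0, 0, 20, 0, 0, 0, 0, 0, 0, 20, 0, 0, 0, 0, 0, 0, 20, 0, 0, 0, 0, 0, 0, 20, 0, 0, 0, 0, 0, 0, 20]

```text
time: 5.38
position: [0.5203, -0.3866, 0.0889]
tcp_rot: [0.0, 0.917, 0.4, 0.0]
force: [-1.4, -0.9, 1.0]
finger_gap: 0.292
```

Run:
```python
from h import *
for i in range(3):
    s=img("scene");print(arm.get_obs()["finger_gap"])
p,M=tool();print(p,M.round(4).tolist(),arm.get_obs()["joint_positions"].round(2),arm.get_obs()["time"])
def w(dx,dy,dz):return (M.T@np.array([dx,dy,dz])*1000).round(1)
print(w(.001,0,0),w(0,.001,0))
```

```text
0.293229871872965
0.2879978694372131
0.2879189578511072
[ 0.52033791 -0.38653235  0.08895191] [[0.6803, 0.7329, 0.0], [0.7329, -0.6803, -0.0], [0.0, 0.0, -1.0]] [-0.73  0.66  1.41  0.    1.07  0.02] 5.5333
[0.7 0.7 0. ] [ 0.7 -0.7 -0. ]
```

The grip is now on the flats (gap 0.289). I'll lift and turn so that tool x = tray +y and tool y = tray +x.

apply_moves:
  targets: [0, 0, -15, 0, 0, 0, 20, 0, 0, -28, 0, 0, 0, 20, 0, 0, -28, 0, 0, 0, 20, 0, 0, 0, 0, 0, -0.1015, 20, 0, 0, 0, 0, 0, -0.1015, 20, 0, 0, 0, 0, 0, -0.1015, 20, 0, 0, 0, 0, 0, -0.1015, 20, 0, 0, 0, 0, 0, -0.1015, 20, 0, 0, 0, 0, 0, -0.1015, 20, 0, 0, 0, 0, 0, -0.1015, 20, 0, 0, 0, 0, 0, -0.1015, 20, 0, 0, 0, 0, 0, 0, 20]
  squeeze: 50

```text
time: 6.53
position: [0.5201, -0.3864, 0.1596]
tcp_rot: [-0.0, 0.682, 0.731, -0.0]
force: [0.7, -0.2, -2.5]
finger_gap: 0.287
```

Run:
```python
from h import *
p,M=tool();print(p,M.round(4).tolist())
for t in([.488,-.065],[.482,.0265],[.477,.1243],[.6665,.0399]):print((M.T@np.r_[np.array(t)-p[:2],0]*1000).round(1))
print(arm.get_obs()["finger_gap"],arm.get_obs()["force"])
```

```text
[ 0.52011569 -0.38637983  0.15961779] [[-0.0692, 0.9976, -0.0005], [0.9976, 0.0692, 0.0004], [0.0005, -0.0005, -1.0]]
[ 3.228e+02 -9.800e+00  2.000e-01]
[ 4.145e+02 -9.500e+00  2.000e-01]
[ 5.124e+02 -7.700e+00  2.000e-01]
[4.151e+02 1.755e+02 1.000e-01]
0.2872279163466237 [ 0.65413283 -0.2049879  -2.52544786]
```

apply_moves:
  targets: [20, -1, 0, 0, 0, 0, 20, 32, -1, 0, 0, 0, 0, 20, 33, -1, 0, 0, 0, 0, 20, 33, -1, 0, 0, 0, 0, 20, 33, -1, 0, 0, 0, 0, 20, 33, -1, 0, 0, 0, 0, 20, 33, -1, 0, 0, 0, 0, 20, 33, -1, 0, 0, 0, 0, 20, 33, -1, 0, 0, 0, 0, 20, 25, -1, 0, 0, 0, 0, 20, 15, 0, 0, 0, 0, 0, 20, 0, 0, 0, 0, 0, 0, 20]

```text
time: 7.53
position: [0.489, -0.0621, 0.1599]
tcp_rot: [-0.0, 0.685, 0.729, 0.0]
force: [-0.5, 0.0, -2.7]
finger_gap: 0.289
```

Run:
```python
from h import *
s=img("scene");t=img("top");p,M=tool();print(p.round(4))
for n in("scene","top"):print(n,[proj(n,[p[0],p[1],p[2]-dz]).round(1).tolist() for dz in(.0729,.0629,.0329)])
a=cv2.resize(s[180:250,290:360],(420,420),interpolation=cv2.INTER_CUBIC);b=cv2.resize(t[190:240,280:330],(350,350),interpolation=cv2.INTER_CUBIC)
o=np.zeros((420,770,3),np.uint8);o[:,:420]=a;o[:350,420:]=b;cv2.imwrite("pics/c4.png",o)
```

```text
[ 0.4898 -0.0647  0.16  ]
scene [[321.1, 216.8], [321.2, 214.3], [321.5, 206.8]]
top [[314.2, 219.3], [314.2, 219.0], [314.0, 218.1]]
```

View pics/c4.png

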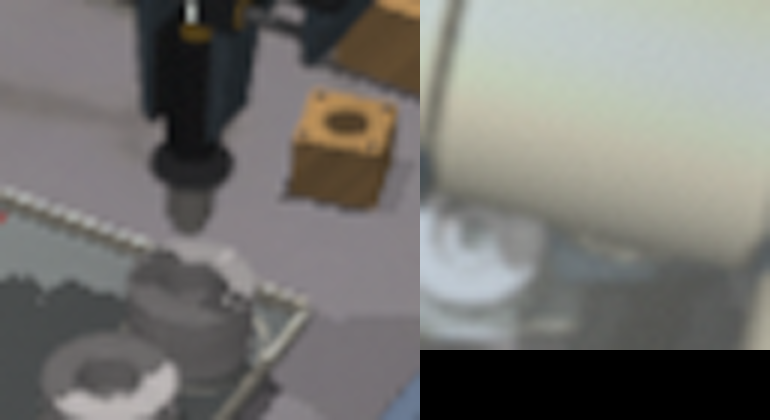

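The scene crop shows the tip at about (321,218), directly over the right collar. I'll lower the slim step into its mouth, tow it a little to centre it, and back off.

apply_moves:
  targets: [0, 0, 15, 0, 0, 0, 20, 0, 0, 15, 0, 0, 0, 20, 0, 0, 8, 0, 0, 0, 20, 0, 0, 7, 0, 0, 0, 20, 0, 0, 0, 0, 0, 0, 20, 0, 6, 0, 0, 0, 0, 20, 0, 6, 0, 0, 0, 0, 20, 0, 6, 0, 0, 0, 0, 20, 0, 6, 0, 0, 0, 0, 20, 0, 4, 0, 0, 0, 0, 20, 0, 0, 0, 0, 0, 0, 20]

```text
time: 8.55
position: [0.519, -0.063, 0.1152]
tcp_rot: [0.001, 0.684, 0.729, 0.0]
force: [-0.8, -0.1, -2.3]
finger_gap: 0.29
```

apply_moves:
  targets: [0, -4, 0, 0, 0, 0, 20, 0, -3.5, 0, 0, 0, 0, 20, 0, 0, 5, 0, 0, 0, 20, 0, 0, 4, 0, 0, 0, 20, 0, 0, 0, 0, 0, 0, 20, 0, 4, 0, 0, 0, 0, 20, 0, 5, 0, 0, 0, 0, 20, 0, 5, 0, 0, 0, 0, 20, 0, 3, 0, 0, 0, 0, 20, 0, -2, 0, 0, 0, 0, 20, 0, -2, 0, 0, 0, 0, 20, 0, 0, 0, 0, 0, 0, 20]

```text
time: 9.55
position: [0.5224, -0.0626, 0.1058]
tcp_rot: [-0.0, 0.684, 0.729, -0.0]
force: [-0.1, 0.4, -1.8]
finger_gap: 0.289
```

apply_moves:
  targets: [0, 0, 2, 0, 0, 0, 20, 0, 0, 2, 0, 0, 0, 20, 0, 0, 1.5, 0, 0, 0, 20, 0, 0, 0, 0, 0, 0, 20]

```text
time: 9.88
position: [0.5229, -0.0627, 0.1]
tcp_rot: [-0.0, 0.684, 0.729, -0.0]
force: [-0.3, -0.2, -2.6]
finger_gap: 0.292
```

apply_moves:
  targets: [0, 0, 3, 0, 0, 0, 20, 0, 0, 3, 0, 0, 0, 20, 0, 0, 1.5, 0, 0, 0, 20, 0, 0, 0.7, 0, 0, 0, 20, 0, 0, 0, 0, 0, 0, 20]

```text
time: 10.3
position: [0.523, -0.0627, 0.092]
tcp_rot: [-0.0, 0.684, 0.729, -0.0]
force: [0.0, 0.8, -2.8]
finger_gap: 0.29
```

apply_moves:
  targets: [0, 0, 1, 0, 0, 0, 20, 0, 0, 1, 0, 0, 0, 20, 0, 0, 1, 0, 0, 0, 20, 0, 0, 0, 0, 0, 0, 20]

```text
time: 10.63
position: [0.5231, -0.0627, 0.0891]
tcp_rot: [-0.0, 0.684, 0.729, -0.0]
force: [0.1, 0.1, -2.0]
finger_gap: 0.29
```

apply_moves:
  targets: [0, 0, 2, 0, 0, 0, 20, 0, 0, 2, 0, 0, 0, 20, 0, 0, 1.5, 0, 0, 0, 20, 0, 0, 1, 0, 0, 0, 20, 0, 0, 0.6, 0, 0, 0, 20, 0, 0, 0, 0, 0, 0, 20]

```text
time: 11.13
position: [0.5232, -0.0627, 0.0828]
tcp_rot: [0.0, 0.684, 0.729, 0.0]
force: [-3.4, 1.2, 16.5]
finger_gap: 0.287
```

The flange is on the collar at 19 N with the tip at z = 0.010, so the right collar has the 28 mm bore and goes to red. I'll raise 2 mm and tow it in.

apply_moves:
  targets: [0, 0, -2.5, 0, 0, 0, 20, 0, 5, 0, 0, 0, 0, 20, 0, 10, 0, 0, 0, 0, 20, 0, 14, 0, 0, 0, 0, 20, 0, 14, 0, 0, 0, 0, 20, 0, 14, 0, 0, 0, 0, 20, 0, 14, 0, 0, 0, 0, 20, 0, 14, 0, 0, 0, 0, 20, 0, 14, 0, 0, 0, 0, 20, 0, 14, 0, 0, 0, 0, 20, 0, 14, 0, 0, 0, 0, 20, 0, 14, 0, 0, 0, 0, 20]

```text
time: 12.13
position: [0.6651, -0.0534, 0.0841]
tcp_rot: [-0.0, 0.684, 0.729, -0.0]
force: [-0.6, -0.6, -2.7]
finger_gap: 0.29
```

apply_moves:
  targets: [0, 6, 0, 0, 0, 0, 20, 0, 1, 0, 0, 0, 0, 20, 0, 0, 0, 0, 0, 0, 20, 0, -1.5, 0, 0, 0, 0, 20, 0, 0, -4, 0, 0, 0, 20, 0, 0, -6, 0, 0, 0, 20, 0, 0, -10, 0, 0, 0, 20, 0, 0, -15, 0, 0, 0, 20, 0, 0, -20, 0, 0, 0, 20, 0, 0, -20, 0, 0, 0, 20, 0, 0, 0, 0, 0, 0, 20]

```text
time: 13.05
position: [0.6713, -0.0537, 0.1649]
tcp_rot: [0.003, 0.684, 0.729, 0.002]
force: [1.4, 0.0, -1.4]
finger_gap: 0.287
```

Run:
```python
from h import *
s=img("scene");p,M=tool();print(p.round(4),M.round(3).tolist(),arm.get_obs()["force"],arm.get_obs()["time"])
for t in([.482,.0265],[.477,.1243]):print((M.T@np.r_[np.array(t)-p[:2],0]*1000).round(1))
crop(s,215,170,365,280,5,"pics/c5.png")
print(proj("scene",[.6693,-.0541,.05]).round(1))
```

```text
[ 0.6706 -0.0536  0.1627] [[-0.064, 0.998, 0.005], [0.998, 0.064, -0.001], [-0.001, 0.005, -1.0]] [-0.39855747  0.11974305 -2.09723189] 13.1
[  92.  -183.1   -1. ]
[ 189.9 -181.8   -1.1]
[274.4 208.4]
```

View pics/c5.png

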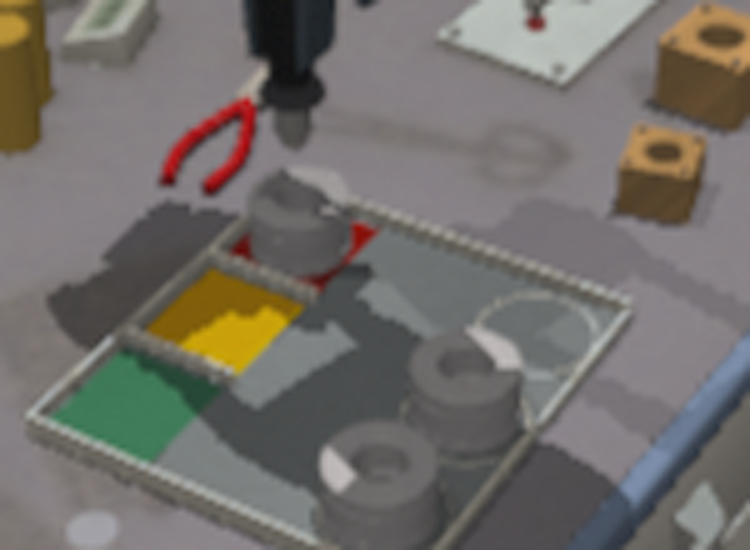

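The 28 mm collar sits in the red bay (crop ~(300,222)). Next is the middle collar.

apply_moves:
  targets: [6, -12, 0, 0, 0, 0, 20, 12, -24, 0, 0, 0, 0, 20, 15, -30, 0, 0, 0, 0, 20, 15, -30, 0, 0, 0, 0, 20, 15, -30, 0, 0, 0, 0, 20, 15, -30, 0, 0, 0, 0, 20, 9, -18, 0, 0, 0, 0, 20, 5, -9, 0, 0, 0, 0, 20, 0, 0, 0, 0, 0, 0, 20, 0, 0, 0, 0, 0, 0, 20]

```text
time: 13.93
position: [0.4813, 0.0267, 0.1597]
tcp_rot: [0.0, 0.684, 0.729, 0.0]
force: [1.2, -0.8, -2.6]
finger_gap: 0.29
```

Run:
```python
from h import *
p,M=tool();print(p.round(4));print((M.T@np.r_[np.array([.482,.0265])-p[:2],.042+.0729-p[2]]*1000).round(1))
```

```text
[0.4813 0.0267 0.1597]
[-0.2  0.6 44.8]
```

apply_moves:
  targets: [0, 0, 15, 0, 0, 0, 20, 0, 0, 15, 0, 0, 0, 20, 0, 0, 8, 0, 0, 0, 20, 0, 0, 7, 0, 0, 0, 20, 0, 0, 0, 0, 0, 0, 20, 0, 6, 0, 0, 0, 0, 20, 0, 6, 0, 0, 0, 0, 20, 0, 6, 0, 0, 0, 0, 20, 0, 6, 0, 0, 0, 0, 20, 0, 4, 0, 0, 0, 0, 20, 0, 0, 0, 0, 0, 0, 20]

```text
time: 14.85
position: [0.5101, 0.0286, 0.1149]
tcp_rot: [0.001, 0.684, 0.729, 0.0]
force: [-0.0, -0.3, -3.3]
finger_gap: 0.287
```

apply_moves:
  targets: [0, -4, 0, 0, 0, 0, 20, 0, -3.5, 0, 0, 0, 0, 20, 0, 0, 5, 0, 0, 0, 20, 0, 0, 4, 0, 0, 0, 20, 0, 0, 0, 0, 0, 0, 20, 0, 4, 0, 0, 0, 0, 20, 0, 5, 0, 0, 0, 0, 20, 0, 5, 0, 0, 0, 0, 20, 0, 3, 0, 0, 0, 0, 20, 0, -2, 0, 0, 0, 0, 20, 0, -2, 0, 0, 0, 0, 20, 0, 0, 0, 0, 0, 0, 20]

```text
time: 15.85
position: [0.5136, 0.0289, 0.1055]
tcp_rot: [-0.0, 0.684, 0.729, -0.0]
force: [0.2, 1.2, -3.4]
finger_gap: 0.29
```

apply_moves:
  targets: [0, 0, 1, 0, 0, 0, 20, 0, 0, 1, 0, 0, 0, 20, 0, 0, 1, 0, 0, 0, 20, 0, 0, 0, 0, 0, 0, 20]

```text
time: 16.18
position: [0.5143, 0.0289, 0.1027]
tcp_rot: [0.0, 0.684, 0.729, 0.0]
force: [-0.8, 0.3, 2.9]
finger_gap: 0.29
```

apply_moves:
  targets: [0, 0, 0.4, 0, 0, 0, 20, 0, 0, 0, 0, 0, 0, 20]

```text
time: 16.35
position: [0.5144, 0.0289, 0.1025]
tcp_rot: [0.0, 0.684, 0.729, 0.0]
force: [-1.6, -0.3, 8.2]
finger_gap: 0.29
```

Run:
```python
from h import *
s=img("scene");t=img("top");p,M=tool();print(p.round(4),arm.get_obs()["force"])
for yy,pt in(("mid",proj("scene",[p[0],p[1],.05])),("left",proj("scene",[.477,.1243,.05]))):print(yy,pt)
a=cv2.resize(s[215:285,265:335],(420,420),interpolation=cv2.INTER_CUBIC)
t0=cv2.imread("pics/top0.png");b=cv2.resize(t0[205:240,240:330],(900//3+75,146),interpolation=cv2.INTER_CUBIC);b3=cv2.resize(t[205:240,240:330],(375,146),interpolation=cv2.INTER_CUBIC)
o=np.zeros((420,800,3),np.uint8);o[:,:420]=a;o[:146,422:797]=b;o[150:296,422:797]=b3;cv2.imwrite("pics/c6.png",o)
```

```text
[0.5144 0.0289 0.1026] [-1.61701918 -0.62452653  7.6760494 ]
mid [298.04775058 238.84460495]
left [290.02163312 261.59405312]
```

View pics/c6.png

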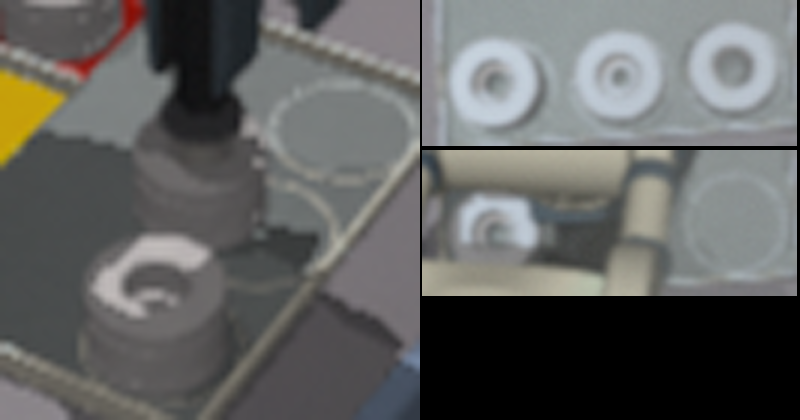

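The left inner bore is visibly wider than the middle one's, and the slim step stopped on the ledge (tip 0.0296, about 10 N) after the same centring that let it into the right collar. So the middle collar has the 15 mm bore and goes to yellow.

apply_moves:
  targets: [0, 0, -2.5, 0, 0, 0, 20, 0, 5, 0, 0, 0, 0, 20, 0, 10, 0, 0, 0, 0, 20, 0, 14, 0, 0, 0, 0, 20, 0, 14, 0, 0, 0, 0, 20, 0, 14, 0, 0, 0, 0, 20, 0.5, 14, 0, 0, 0, 0, 20, 0.5, 14, 0, 0, 0, 0, 20, 0, 14, 0, 0, 0, 0, 20, 0, 14, 0, 0, 0, 0, 20, 0, 14, 0, 0, 0, 0, 20, 0, 14, 0, 0, 0, 0, 20]

```text
time: 17.45
position: [0.6561, 0.0391, 0.1043]
tcp_rot: [-0.0, 0.684, 0.729, -0.0]
force: [-1.4, -0.5, -2.6]
finger_gap: 0.291
```

apply_moves:
  targets: [0, 9, 0, 0, 0, 0, 20, 0, 3, 0, 0, 0, 0, 20, 0, 0, 0, 0, 0, 0, 20, 0, -2, 0, 0, 0, 0, 20, 0, -2, 0, 0, 0, 0, 20, 0, 0, -4, 0, 0, 0, 20, 0, 0, -10, 0, 0, 0, 20, 0, 0, -18, 0, 0, 0, 20, 0, 0, -18, 0, 0, 0, 20, 0, 0, -5, 0, 0, 0, 20, 0, 0, 0, 0, 0, 0, 20]

```text
time: 18.37
position: [0.6638, 0.0394, 0.162]
tcp_rot: [0.001, 0.684, 0.729, 0.001]
force: [0.7, 0.1, -2.8]
finger_gap: 0.294
```

Run:
```python
from h import *
s=img("scene");p,M=tool();print(p.round(4),arm.get_obs()["force"],arm.get_obs()["time"])
print((M.T@np.r_[np.array([.477,.1243])-p[:2],0]*1000).round(1))
crop(s,215,180,345,285,5,"pics/c7.png")
```

```text
[0.6631 0.0395 0.1605] [-0.30490332  0.4493967  -3.29807088] 18.4167
[  96.6 -180.3   -0.3]
```

View pics/c7.png

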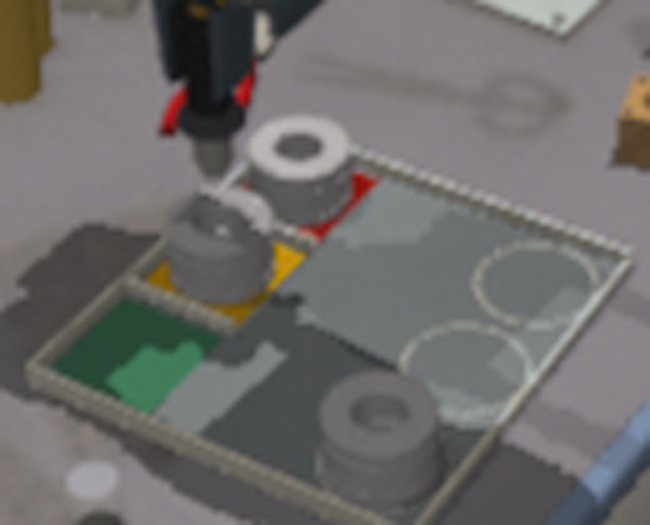

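The yellow collar is inside its bay (crop ~(220,245)) and the red one is in place (300,165). Next is the left collar.

apply_moves:
  targets: [6, -12, 0, 0, 0, 0, 20, 13, -24, 0, 0, 0, 0, 20, 16, -30, 0, 0, 0, 0, 20, 16, -30, 0, 0, 0, 0, 20, 16, -30, 0, 0, 0, 0, 20, 16, -28, 0, 0, 0, 0, 20, 9, -17, 0, 0, 0, 0, 20, 5, -9, 0, 0, 0, 0, 20, 0, 0, 0, 0, 0, 0, 20, 0, 0, 0, 0, 0, 0, 20]

```text
time: 19.25
position: [0.4774, 0.1247, 0.1595]
tcp_rot: [0.0, 0.684, 0.73, 0.0]
force: [-0.0, 0.3, -1.8]
finger_gap: 0.29
```

apply_moves:
  targets: [0, 0, 15, 0, 0, 0, 20, 0, 0, 15, 0, 0, 0, 20, 0, 0, 8, 0, 0, 0, 20, 0, 0, 7, 0, 0, 0, 20, 0, 0, 0, 0, 0, 0, 20, 0, 6, 0, 0, 0, 0, 20, 0, 6, 0, 0, 0, 0, 20, 0, 6, 0, 0, 0, 0, 20, 0, 6, 0, 0, 0, 0, 20, 0, 4, 0, 0, 0, 0, 20, 0, 0, 0, 0, 0, 0, 20]

```text
time: 20.17
position: [0.5064, 0.1266, 0.115]
tcp_rot: [0.0, 0.684, 0.729, 0.001]
force: [-0.6, -0.6, -2.5]
finger_gap: 0.289
```

apply_moves:
  targets: [0, -4, 0, 0, 0, 0, 20, 0, -3.5, 0, 0, 0, 0, 20, 0, 0, 5, 0, 0, 0, 20, 0, 0, 4, 0, 0, 0, 20, 0, 0, 0, 0, 0, 0, 20, 0, 4, 0, 0, 0, 0, 20, 0, 5, 0, 0, 0, 0, 20, 0, 5, 0, 0, 0, 0, 20, 0, 3, 0, 0, 0, 0, 20, 0, -2, 0, 0, 0, 0, 20, 0, -2, 0, 0, 0, 0, 20, 0, 0, 0, 0, 0, 0, 20]

```text
time: 21.17
position: [0.5098, 0.1268, 0.1056]
tcp_rot: [-0.0, 0.684, 0.729, -0.0]
force: [0.6, -0.4, -3.1]
finger_gap: 0.294
```

apply_moves:
  targets: [0, 0, 1, 0, 0, 0, 20, 0, 0, 1, 0, 0, 0, 20, 0, 0, 1, 0, 0, 0, 20, 0, 0, 0, 0, 0, 0, 20]

```text
time: 21.5
position: [0.5103, 0.1269, 0.1025]
tcp_rot: [-0.0, 0.684, 0.729, -0.0]
force: [-0.4, 0.2, -1.9]
finger_gap: 0.286
```

apply_moves:
  targets: [0, 0, 0.7, 0, 0, 0, 20, 0, 0, 0.7, 0, 0, 0, 20, 0, 0, 0, 0, 0, 0, 20]

```text
time: 21.75
position: [0.5104, 0.1269, 0.1012]
tcp_rot: [-0.0, 0.684, 0.729, -0.0]
force: [0.5, -0.4, -2.5]
finger_gap: 0.287
```

The slim step enters. I'll go down to the thick-step shoulder (TCP about 0.093).

apply_moves:
  targets: [0, 0, 2, 0, 0, 0, 20, 0, 0, 2, 0, 0, 0, 20, 0, 0, 2, 0, 0, 0, 20, 0, 0, 1.5, 0, 0, 0, 20, 0, 0, 0.7, 0, 0, 0, 20, 0, 0, 0.5, 0, 0, 0, 20, 0, 0, 0, 0, 0, 0, 20]

```text
time: 22.33
position: [0.5105, 0.1269, 0.0928]
tcp_rot: [0.0, 0.684, 0.729, 0.0]
force: [-1.2, 0.2, 3.6]
finger_gap: 0.288
```

apply_moves:
  targets: [0, 0, 0.4, 0, 0, 0, 20, 0, 0, 0, 0, 0, 0, 20]

```text
time: 22.5
position: [0.5106, 0.1269, 0.0927]
tcp_rot: [0.0, 0.684, 0.729, 0.0]
force: [-2.8, -0.1, 9.9]
finger_gap: 0.29
```

Run:
```python
from h import *
p,M=tool();print(p.round(4),arm.get_obs()["force"])
a=np.array([.998,.063]);b=np.array([-.063,.998]);t=np.array([.5756,.0342])+.088*a+.094*b
print(t,(M.T@np.r_[t-p[:2],0]*1000).round(1))
```

```text
[0.5106 0.1269 0.0927] [-2.793493   -0.10665267  9.92106414]
[0.657502 0.133556] [-2.800e+00  1.471e+02  1.000e-01]
```

The thick shoulder stopped on the ledge (tip 0.0198, about 12 N), so this is the 21 mm bore and goes to green.

apply_moves:
  targets: [0, 0, -2.5, 0, 0, 0, 20, 0, 5, 0, 0, 0, 0, 20, 0, 10, 0, 0, 0, 0, 20, -0.5, 14, 0, 0, 0, 0, 20, -0.5, 14, 0, 0, 0, 0, 20, -0.5, 14, 0, 0, 0, 0, 20, -0.5, 14, 0, 0, 0, 0, 20, -0.5, 14, 0, 0, 0, 0, 20, -0.3, 14, 0, 0, 0, 0, 20, 0, 14, 0, 0, 0, 0, 20, 0, 14, 0, 0, 0, 0, 20, 0, 14, 0, 0, 0, 0, 20]

```text
time: 23.5
position: [0.6527, 0.1331, 0.0943]
tcp_rot: [-0.0, 0.684, 0.729, -0.0]
force: [-1.0, -0.3, -3.0]
finger_gap: 0.289
```

apply_moves:
  targets: [0, 5.5, 0, 0, 0, 0, 20, 0, 2, 0, 0, 0, 0, 20, 0, 0, 0, 0, 0, 0, 20, 0, -1.5, 0, 0, 0, 0, 20, 0, 0, -4, 0, 0, 0, 20, 0, 0, -6, 0, 0, 0, 20, 0, 0, -10, 0, 0, 0, 20, 0, 0, -18, 0, 0, 0, 20, 0, 0, -18, 0, 0, 0, 20, 0, 0, -10, 0, 0, 0, 20, 0, 0, 0, 0, 0, 0, 20]

```text
time: 24.42
position: [0.6587, 0.1337, 0.164]
tcp_rot: [0.002, 0.684, 0.729, 0.002]
force: [0.4, 0.3, -1.4]
finger_gap: 0.29
```

Run:
```python
from h import *
p,M=tool();print(p.round(4),arm.get_obs()["force"])
print((M.T@np.r_[np.array([.5203,-.3865])-p[:2],0]*1000).round(1))
```

```text
[0.6587 0.1337 0.164 ] [ 0.3631682   0.34484399 -1.41625972]
[-510.3 -171.4   -0.9]
```

apply_moves:
  targets: [-18, -6, 0, 0, 0, 0, 20, -30, -10, 0, 0, 0, 0, 20, -36, -12, 0, 0, 0, 0, 20, -36, -12, 0, 0, 0, 0, 20, -36, -12, 0, 0, 0, 0, 20, -36, -12, 0, 0, 0, 0, 20, -36, -12, 0, 0, 0, 0, 20, -36, -12, 0, 0, 0, 0, 20, -36, -12, 0, 0, 0, 0, 20, -36, -12, 0, 0, 0, 0, 20, -36, -12, 0, 0, 0, 0, 20, -36, -12, 0, 0, 0, 0, 20]

```text
time: 25.42
position: [0.5466, -0.2839, 0.1602]
tcp_rot: [-0.0, 0.684, 0.729, -0.0]
force: [1.2, 0.5, -2.3]
finger_gap: 0.292
```

apply_moves:
  targets: [-36, -12, 0, 0, 0, 0, 20, -30, -10, 0, 0, 0, 0, 20, -20, -7, 0, 0, 0, 0, 20, -10, -3, 0, 0, 0, 0, 20, 0, 0, 0, 0, 0, 0.1, 20, 0, 0, 0, 0, 0, 0.1, 20, 0, 0, 0, 0, 0, 0.1, 20, 0, 0, 0, 0, 0, 0.1, 20, 0, 0, 0, 0, 0, 0.1, 20, 0, 0, 0, 0, 0, 0.1, 20, 0, 0, 0, 0, 0, 0.1, 20, 0, 0, 0, 0, 0, 0.112, 20]

```text
time: 26.42
position: [0.5219, -0.3793, 0.1602]
tcp_rot: [-0.0, 0.917, 0.398, -0.0]
force: [0.4, -0.5, -2.9]
finger_gap: 0.29
```

apply_moves:
  targets: [0, 0, 0, 0, 0, 0, 20, 0, 0, 0, 0, 0, 0, 20]

```text
time: 26.58
position: [0.5219, -0.3795, 0.1603]
tcp_rot: [-0.0, 0.916, 0.402, -0.0]
force: [0.3, -0.0, -2.8]
finger_gap: 0.29
```

Run:
```python
from h import *
s=img("scene");p,M=tool();print(p.round(4),M.round(4).tolist())
print((M.T@(np.array([.5203,-.3865,.0892])-p)*1000).round(1))
a=cv2.resize(s[140:210,325:395],(420,420),interpolation=cv2.INTER_CUBIC);b=cv2.resize(s[195:280,215:305],(380,360),interpolation=cv2.INTER_CUBIC)
o=np.zeros((420,800,3),np.uint8);o[:,:420]=a;o[:360,420:]=b;cv2.imwrite("pics/c8.png",o)
```

```text
[ 0.5219 -0.3797  0.1604] [[0.6769, 0.7361, -0.0004], [0.7361, -0.6769, 0.0004], [0.0001, -0.0006, -1.0]]
[-6.1  3.5 71.2]
```

View pics/c8.png

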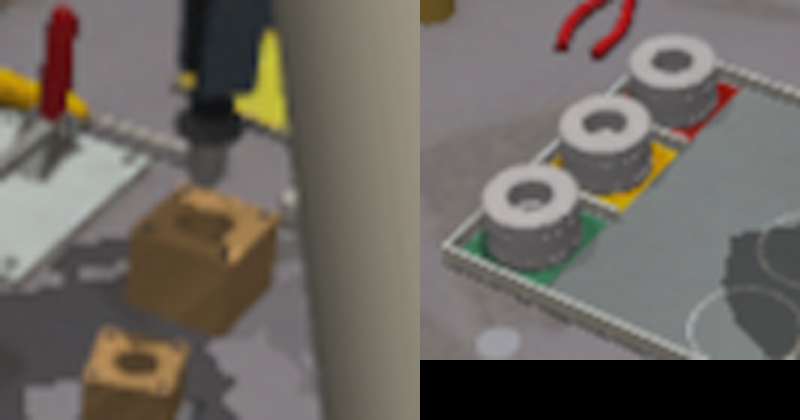

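All three collars are in their bays. I'll move over the original spot and insert.

apply_moves:
  targets: [-6.1, 3.5, 0, 0, 0, 0, 20, 0, 0, 0, 0, 0, 0, 20, 0, 0, 12, 0, 0, 0, 20, 0, 0, 12, 0, 0, 0, 20, 0, 0, 6, 0, 0, 0, 20, 0, 0, 5, 0, 0, 0, 20, 0, 0, 5, 0, 0, 0, 20, 0, 0, 0, 0, 0, 0, 20]

```text
time: 27.3
position: [0.5199, -0.3866, 0.1194]
tcp_rot: [-0.001, 0.917, 0.4, -0.0]
force: [-0.2, -0.1, -3.1]
finger_gap: 0.291
```

apply_moves:
  targets: [0, 0, 8, 0, 0, 0, 20, 0, 0, 8, 0, 0, 0, 20, 0, 0, 7, 0, 0, 0, 20, 0, 0, 4, 0, 0, 0, 20, 0, 0, 2.5, 0, 0, 0, 20, 0, 0, 0, 0, 0, 0, 20]

```text
time: 27.8
position: [0.5201, -0.3869, 0.0905]
tcp_rot: [-0.0, 0.917, 0.4, -0.0]
force: [-0.3, 0.7, -2.3]
finger_gap: 0.285
```

apply_moves:
  targets: [2.5, 0, 0, 0, 0, 0, 20, 0, 0, 1.2, 0, 0, 0, 20, 0, 0, 0.4, 0, 0, 0, 20, 0, 0, 0, 0, 0, 0, 20]

```text
time: 28.13
position: [0.5221, -0.3852, 0.0897]
tcp_rot: [0.0, 0.917, 0.4, 0.0]
force: [-0.6, -0.1, -3.7]
finger_gap: 0.29
```

apply_moves:
  targets: [0, 0, 0.6, 0, 0, 0, 20, 0, 0, 0, 0, 0, 0, 20]

```text
time: 28.3
position: [0.522, -0.3853, 0.089]
tcp_rot: [0.0, 0.917, 0.4, 0.0]
force: [-0.0, 0.3, -1.2]
finger_gap: 0.29
```

Seated. I'll release and retreat upward.

apply_moves:
  targets: [0, 0, 0, 0, 0, 0, 60, 0, 0, 0, 0, 0, 0, 100, 0, 0, 0, 0, 0, 0, 100, 0, 0, 0, 0, 0, 0, 100, 0, 0, 0, 0, 0, 0, 100, 0, 0, 0, 0, 0, 0, 100, 0, 0, 0, 0, 0, 0, 100, 0, 0, -10, 0, 0, 0, 100, 0, 0, -25, 0, 0, 0, 100, 0, 0, -35, 0, 0, 0, 100, 0, 0, -35, 0, 0, 0, 100, 0, 0, -35, 0, 0, 0, 100]

```text
time: 29.3
position: [0.5218, -0.385, 0.2314]
tcp_rot: [0.0, 0.917, 0.4, 0.0]
force: [-0.3, -0.8, 0.6]
finger_gap: 0.999
```

apply_moves:
  targets: [-20, 20, 0, 0, 0, 0, 100, -25, 25, 0, 0, 0, 0, 100, -25, 25, 0, 0, 0, 0, 100, -25, 25, 0, 0, 0, 0, 100, -20, 20, 0, 0, 0, 0, 100, 0, 0, 0, 0, 0, 0, 100]

```text
time: 29.8
position: [0.5269, -0.5527, 0.2289]
tcp_rot: [0.001, 0.917, 0.398, -0.0]
force: [1.0, -0.2, -0.3]
finger_gap: 1.0
```

Run:
```python
from h import *
s=img("scene");t=img("top");p,M=tool();print(p.round(4),arm.get_obs()["time"],arm.get_obs()["force"])
b=cv2.resize(s[130:285,215:395],(540,465),interpolation=cv2.INTER_CUBIC);a=cv2.resize(t[150:240,235:325],(250,250),interpolation=cv2.INTER_CUBIC);c=cv2.resize(t[190:230,395:435],(210,210),interpolation=cv2.INTER_CUBIC)
o=np.zeros((470,800,3),np.uint8);o[:465,:540]=b;o[:250,545:795]=a;o[255:465,545:755]=c;cv2.imwrite("pics/c9.png",o)
```

```text
[ 0.5277 -0.5485  0.2291] 29.9 [0.03773439 1.10516461 0.07645058]
```

View pics/c9.png

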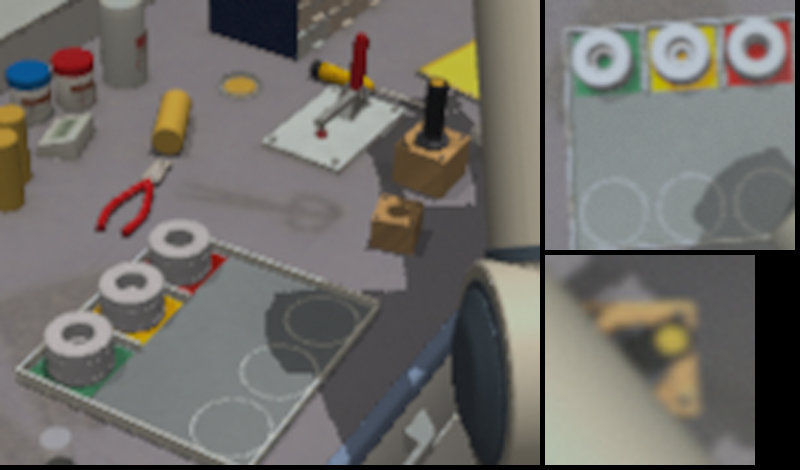

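The three collars stand inside the green, yellow and red bays, and the gauge stands upright in the large block with the gripper clear. I'll hand in.

```bash
python3 -c "
from bench import arm
print(arm.sign_off(),arm.get_obs()['time'])"
```

```text
the job is handed in; nothing more can be done
the job is handed in; nothing more can be done
```

All three collars are gauged and in their bays, the gauge is back in its stand, and the job was handed in at about 30 s of the 72 s allowed. The sign-off reports no verdict.

| Collar (starting place) | What the gauge did | Bore | Bay |
|---|---|---|---|
| Right | both steps entered, flange down on the collar (tip z 0.010, about 19 N) | 28 mm | red |
| Middle | slim step stopped on the ledge (tip z 0.030, about 10 N) | 15 mm | yellow |
| Left | slim step entered, thick step stopped (tip z 0.020, about 12 N) | 21 mm | green |

- **Centring:** I towed each collar a short way along the tray with the gauge in its mouth before pressing, so the readings were taken on centre. The bore sizes visible from above agreed with all three results.
- **Final picture:** it shows each collar flat in its bay, the gauge upright in the large block, and the gripper clear of everything.
- **Not measured:** I did not measure the final collar positions separately. The tool positions at release put each within about 2 mm of its bay point. The gauge's seating I judged from the picture and the tool height, which matched the height at pick-up to 0.1 mm. The bottle, dish and timer were not checked separately, but the arm's path stayed clear of them.
- **Disagreement:** the first grip on the gauge was about 13° off the handle's flats (gap 28.7 mm instead of 26 mm). I re-gripped it twice before lifting. My camera estimate of the stand's centre also differed from the grip position by about 6 mm. The well allows only 5 mm of play, so I moved the gauge about 2.5 mm towards the centre before letting go.

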